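# Clasp the sample carrier shut

## Task

Shut the sample carrier with its clasp: hook the orange loop down into the slot of the steel keeper on the far half, then swing the blue lever over and press it down flat so that it snaps past centre and stays there by itself, holding the halves drawn together. Be gentle: do not jam the loop hard against the keeper or bear down hard on the lever, and leave everything else standing where it is.

Things in the scene. Friction and masses are not known exactly. Their poses are not given: they have to be found in the camera images.
- case: Light grey sample carrier fixed on the bench: 201 mm along its x, 260 along y, flat top (deck) 130 mm above the bench. Origin on the bench below the seam of its halves, z up. x runs from the near half (x -105 to 0 mm) to the far half (17 to 96, held off by a sprung gasket). The clasp lies on the deck along y = 0, lever and loop on the near half, keeper on the far half.
- clasp_pivot (a point): Point on the lever's hinge axis, 12 mm above the deck, at case x -18 mm, y 0. Its axes are those of the case; the hinge runs along y.
- lever (a joint): Angle of the blue lever. 0: flat, pointing to case -x; grows as its tip rises, pi/2 upright, at most 2.3. Light friction holds it. The loop is hinged to it 20 mm from clasp_pivot, 1 mm below the bar's centre line. With the loop hooked it meets load at 0.5 to 1.4 and takes up to about 15 N at 60 mm from the pivot; past centre (about 0.08) the tension draws it on down to a hard stop at 0.
- loop (a joint): Angle of the orange loop to the lever; 0: in line, pointing to case +x when the lever is flat. The loop's elevation above case +x = this angle minus the lever angle. The loop stays up by itself while steeper than about 55 degrees and falls by its own weight when much lower.
- loop_end (a point): Centre of the loop's end bar (5 mm square, along case y), 70 mm from the loop's hinge. A black roller (12 mm across, 5 thick) on each end of the bar, 34 mm over both along case y, is the place to pinch (fingers closing along case y); the loop turns freely on its rollers, and the lever follows when the loop is pulled or pushed.
- keeper_mid (a point): Point on the far half's deck at case y 0, x 39 mm; axes as the case. The steel keeper (14 mm wide) is screwed down up to 6 mm to either side of it along x: its real place is NOT measured. From its slot's own start: hood x -16 to 0, top 18 mm above deck, lip to x +2 (underside 13.5 up); slot floor 6 mm up, so a hooked bar's centre is 9 up; guard wall x 10.5 to 16.5, 30 mm high.
- shell (a joint): How far the far half is drawn towards the near half, m: 0 sprung apart, about 0.003 to 0.015 when clasped (it depends on the keeper's place). The gasket resists with 50 N at 0 and 2 N more per mm.
- lever_plate: The blue lever bar: origin at clasp_pivot, runs 74 mm along its own -x, 15 mm wide (11 near the pivot), 6 mm thick about its centre line; flat, its top face is 15 mm above the deck.
- bottle_a: Glass bottle with blue cap, 86 mm wide, 170 mm tall, beside the carrier; leave alone. Origin under its centre.
- bottle_b: Glass bottle with blue cap, 72 mm wide, 140 mm tall; leave alone. Origin under its centre.
- dish_stack: Stack of petri dishes, 90 mm wide, 58 mm tall; leave alone. Origin under its centre.
- dish_on_case: Petri dish 54 mm wide, 15 mm tall, lying on the carrier's deck to one side of the clasp; leave alone. Origin under its centre.
- timer: White bench timer 50 x 50 x 16 mm lying on the carrier's deck to the other side of the clasp; leave alone. Origin under its centre.
- tube_rack: Orange tube rack 80 x 130 mm, 78 mm tall; leave alone. Origin under its centre.
- specimen_jar: Small jar with red lid, 52 mm wide, 64 mm tall; leave alone. Origin under its centre.
- loop_bar: The loop's end bar without its rollers; origin as loop_end.

How it is judged (in metres and radians):
On the way, in this order (a step that is already met when the one before it is completed fails the run):
1. the loop's bar is down in the keeper's slot while the lever still stands up (z of loop_end in the frame of keeper_mid below 0.0125 m and x of loop_end in the frame of keeper_mid between -0.006 and 0.0165 m and value of joint lever above 0.4 rad), for 0.1 s.
2. the lever is down flat with the loop drawing the halves together (value of joint lever below 0.04 rad and value of joint shell above 0.002 m), for 0.2 s.
At the end, for the whole second after the job is handed in: The lever lies flat (within 0.04 rad), the loop's bar is in the keeper's slot (its centre under 13.5 mm above the deck) and the far half is drawn in by more than 2 mm, all at rest and staying so by itself (all of step 2 and z of loop_end in the frame of keeper_mid below 0.0135 m and velocity of joint lever below 0.05 rad/s); the robot touches nothing.
It fails at once if the loop's bar is jammed against the keeper with more than 25 N before it is down in the slot (contact force between loop_bar and case above 25 N and z of loop_end in the frame of keeper_mid above 0.014 m).
It fails at once if the robot bears on the lever with more than 40 N (contact force between anything else and lever_plate above 40 N).
It fails at once if a bystander is moved more than 15 mm (distance of any of bottle_a, bottle_b, dish_stack, dish_on_case, timer, tube_rack, specimen_jar from where it was at the start of the episode above 0.015 m).
It also fails if it takes over 72 s, if anything falls off the work surface, if the arm or the gripper's body presses on something with over 40 N, if the wrist force passes 120 N, or if a joint passes its speed limit or range.

## Robot

A 7-joint arm with a two-finger parallel gripper is mounted at the origin on the work surface. World frame = base frame: x ahead of the robot, y to its left, z up, the work surface at z = 0. Lengths are in mm, angles in rad, forces in N, time in s.
With the tool pointing down it reaches from about 425 to 1025 mm from the base axis. Payload 9.4 kg.
Tool frame: the origin (TCP) lies midway between the tips of the shut fingers; the grasp point (between the pads) lies 19 mm behind it; z points along the fingers, y is the line along which they close (so a half turn about z gives the same grasp; the last joint's range is limited). The gripper opens to 85 mm and grips with 20 to 120 N. Pads are 22 mm wide; open, the fingers measure 114 mm over their backs; the gripper's body (76 mm by 85 mm) begins 54 mm behind the grasp point. The pads swing forward as they close: fully open they stand 13 mm farther back than shut.
Start: joints at [1.264, 0.599, -0.003, 1.599, 0.002, 0.943, -0.08], TCP at [165.133, -705.943, 231.275] pointing down, gripper open.
Joint ranges: [-2.57, 2.57], [-0.35, 1.97], [-1.29, 1.29], [0.11, 2.56], [-1.05, 4.19], [0.11, 1.86], [-2.63, 2.63]. Speed limits (rad/s): [2.22, 2.22, 3.01, 3.01, 3.14, 3.14, 3.14].

## Interface

Orientations are given as a unit quaternion [x, y, z, w].
In Python, from station import move_ptp, movel, move_joints, gripper_to, hold, solve_ik, grab_frame, Unreachable, sign_off, current_clock, current_joint_pos, current_dq, current_tau, current_position, current_tool_rot, current_ft_force, current_moment, current_gripper_width, current_finger_force gives the robot as it stands. The module is installed in compiled form; this text tells all that it offers. Calls block until the motion is done:
- move_ptp(position, orientation): joint-space move of the TCP to a pose.
- movel(position, ori=None, rate=150, f_stop=None): straight line of the TCP; ori=None keeps the orientation; rate is the mean speed in mm/s. With f_stop (N) it stops when the force on the tool has changed by that much, and returns True; else False.
- move_joints(angles): joint-space move.
- gripper_to(opening): opening from 0.0 (shut) to 1.0 (fully open); the grip force is fixed at half the most; returns when the fingers have stopped.
- hold(seconds).
- solve_ik(position, orientation): joint angles nearest the present ones, or None.
- grab_frame(name): name is "scene" or "top" or "wrist"; returns a dict with "color" (400x640x3 uint8, red, green, blue), "fx", "fy", "cx", "cy" (pixels), "camera_from_world" (4x4, takes a point from world to camera coordinates); the wrist camera has in their place "T_tool_cam" (4x4, takes a point from camera to tool coordinates, whose origin is the TCP and whose axes are the flange's). Camera axes: x right, y up, looking along -z (the intrinsics and any distortion apply to the point x, -y, -z); pixel columns grow to the right and rows downward; lengths in mm; the calibration is good to about 2 mm. A picture is of the moment at which its call begins: read the wrist's pose just before it. There is no depth.
A pose or a line that the arm cannot do raises Unreachable and nothing moves.
- sign_off(): hands the job in; it is judged then, once.
Readings, each from a call of its own:
- current_clock(): time.
- current_joint_pos(): joint angles.
- current_dq(): joint speeds.
- current_tau(): joint torques, N m.
- current_position(): TCP position.
- current_tool_rot(): TCP orientation.
- current_ft_force(): force on the tool from outside, world axes, zero at the start.
- current_moment(): the same for the moment, N m.
- current_gripper_width(): opening from 0.0 (shut) to 1.0 (fully open).
- current_finger_force(): force on a finger pad.
Only numpy, scipy, OpenCV 4.12 (cv2) and the standard library are available. Lean on these libraries where they do the work, as an engineer would, in place of code of your own. Each camera call takes 0.05 s, during which the arm holds its last target. There are 200 camera calls.

## Working session

There is one attempt and no reset: what is moved stays moved. The work goes in short steps, each a Python script; the robot and the scene stay as the last script left them, time stands still between calls to the robot, and variables do not carry over. Pictures are saved under pics/ and viewed, at most 11 in all, crops included, and the job is handed in when it is done.

```bash
mkdir -p pics; python3 - <<'E'
from station import *
import cv2
for n in ("scene","top"):
    f=grab_frame(n); cv2.imwrite(f"pics/{n}0.png",f["color"][:,:,::-1]); print(n,f["fx"],f["fy"],f["cx"],f["cy"],f["camera_from_world"].round(4).tolist(),f.keys())
print(current_tool_rot(),current_clock(),current_position())
E
```

```text
scene 494.55076824149717 494.55076824149717 320.7248708105128 195.75620996990094 [[-0.5947, 0.8038, 0.0138, 297.3332], [-0.6841, -0.5151, 0.5164, 258.8253], [0.4222, 0.2977, 0.8562, -1967.6026], [0.0, 0.0, 0.0, 1.0]] dict_keys(['color', 'fx', 'fy', 'cx', 'cy', 'camera_from_world'])
top 389.0498302412451 389.0498302412451 311.0319908281137 200.27657834599225 [[0.0036, -1.0, -0.0059, -11.0569], [0.997, 0.0031, 0.0778, -469.6005], [-0.0778, -0.0061, 0.9969, -1244.6001], [0.0, 0.0, 0.0, 1.0]] dict_keys(['color', 'fx', 'fy', 'cx', 'cy', 'camera_from_world'])
[ 9.93404539e-01  1.14659966e-01 -1.48283769e-04 -7.01493424e-04] 0.1 [ 165.03728448 -705.52280575  230.49465978]
```

View pics/scene0.png

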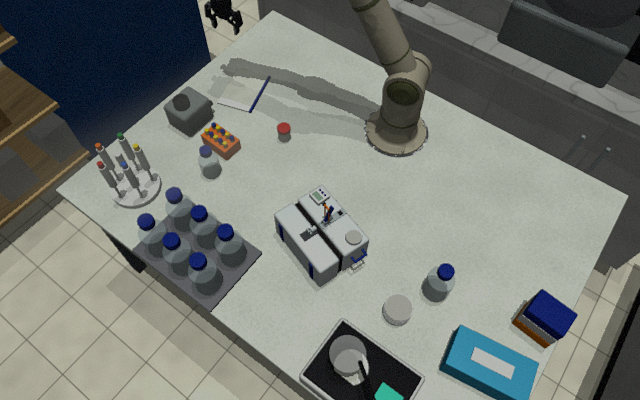

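View pics/top0.png

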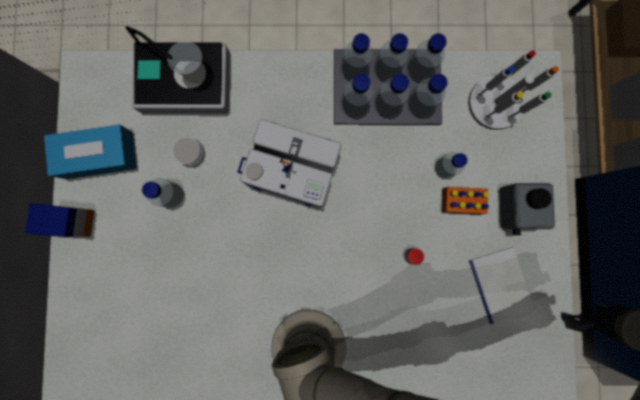

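Scene shows the carrier at about (322,233), with the loop/lever standing near (327,213). Top shows deck corners of about (260,121), (341,142), (322,207) and (243,183), keeper at (295,147) and lever/loop at (287,170).

```bash
cat > h.py <<'E'
from station import *
import numpy as np, cv2
from scipy.spatial.transform import Rotation as R
def cam(f,pose=None):
    if "camera_from_world" in f: return np.array(f["camera_from_world"])
    T=np.eye(4); T[:3,3]=pose[0]; T[:3,:3]=R.from_quat(pose[1]).as_matrix()
    return np.linalg.inv(T@np.array(f["T_tool_cam"]))
def unproj(K,C,uv,z):
    fx,fy,cx,cy=K; d=np.array([(uv[0]-cx)/fx,-(uv[1]-cy)/fy,-1.]); W=np.linalg.inv(C)
    o=W[:3,3]; d=W[:3,:3]@d; return o+d*(z-o[2])/d[2]
def proj(K,C,p):
    fx,fy,cx,cy=K; q=C[:3,:3]@np.asarray(p)+C[:3,3]; return np.array([cx-fx*q[0]/q[2],cy+fy*q[1]/q[2]])
def snap(n,fn):
    pose=(current_position(),current_tool_rot()) ; f=grab_frame(n); cv2.imwrite(fn,f["color"][:,:,::-1])
    K=[f[k] for k in("fx","fy","cx","cy")]; C=cam(f,pose); np.savez(fn[:-4]+".npz",K=K,C=C); return f,K,C
E
python3 - <<'E'
from h import *
f,K,C=snap("top","pics/t.png")
for uv in [(260,121),(341,142),(322,207),(243,183),(295,147),(287,170)]: print(uv,unproj(K,C,uv,130).round(1))
a=cv2.imread("pics/t.png")[110:220,235:350]; s=cv2.imread("pics/scene0.png")[180:290,268:375]
cv2.imwrite("pics/c1.png",cv2.resize(np.hstack([a,s]),None,fx=3.5,fy=3.5,interpolation=cv2.INTER_CUBIC))
f=grab_frame("wrist");print(np.array(f["T_tool_cam"]).round(3).tolist(),f["fx"],f["cx"],f["cy"],f.keys())
E
```

```text
(260, 121) [699.6 144.2 130. ]
(341, 142) [636.1 -99.2 130. ]
(322, 207) [441.1 -42.6 130. ]
(243, 183) [511.8 192.2 130. ]
(295, 147) [620.6  38.4 130. ]
(287, 170) [551.1  61.7 130. ]
[[0.001, 0.945, 0.328, 84.466], [1.0, -0.0, -0.001, 0.182], [-0.0, 0.328, -0.945, -142.653], [0.0, 0.0, 0.0, 1.0]] 311.90411462669954 319.2137692480117 198.05807966423814 dict_keys(['color', 'fx', 'fy', 'cx', 'cy', 'T_tool_cam'])
```

View pics/c1.png

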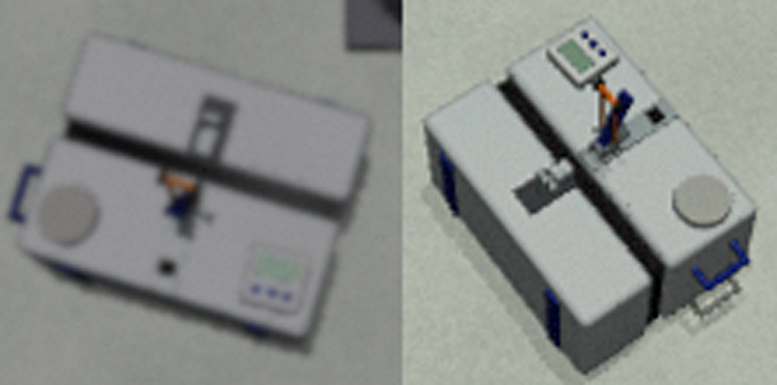

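Rough case pose: origin (578,47), x axis at -15.3°. The lever stands up and the loop stands steeply next to it. Now two wrist views: one along the case and one tilted from the side.

```bash
cat >> h.py <<'E'
def view_pose(Tc,target,side,el,dist,up_sign):
    """side: world unit horizontal vec from target to cam; el elevation rad"""
    d=np.array([*(np.cos(el)*side),np.sin(el)]); pos=target+dist*d
    z=d; x=np.cross([0,0,1.],z); x/=np.linalg.norm(x); y=np.cross(z,x)
    M=np.eye(4); M[:3,:3]=np.c_[x*up_sign,y*up_sign,z]; M[:3,3]=pos
    T=M@np.linalg.inv(Tc); U,_,V=np.linalg.svd(T[:3,:3]); return T[:3,3],R.from_matrix(U@V).as_quat()
E
python3 - <<'E'
from h import *
Tc=np.array(grab_frame("wrist")["T_tool_cam"])
a=np.radians(-15.3); ex=np.array([np.cos(a),np.sin(a)]); ey=np.array([-ex[1],ex[0]])
O=np.array([578,47.]); t=np.array([*(O+0*ex),165])
best={}
for nm,side in (("+y",ey),("-y",-ey),("+x",ex),("-x",-ex)):
  for el in (40,50,70):
    for dist in (230,280):
      p,q=view_pose(Tc,t,side,np.radians(el),dist,-1); s=solve_ik(p,q)
      print(nm,el,dist,p.round(),None if s is None else np.round(s,2))
E
```

```text
+y 40 230 [586.  77. 234.] [-0.26  0.6  -0.29  1.75  0.55  1.28 -1.09]
+y 40 280 [596. 113. 266.] [-0.24  0.6  -0.4   1.66  0.56  1.41 -1.12]
+y 50 230 [582.  65. 238.] [-0.12  0.53 -0.38  1.81  0.5   1.15 -1.02]
+y 50 280 [591.  96. 276.] [-0.09  0.53 -0.49  1.72  0.51  1.27 -1.06]
+y 70 230 [576.  39. 240.] [ 0.15  0.45 -0.45  1.91  0.27  0.85 -0.72]
+y 70 280 [580.  56. 287.] [ 0.17  0.41 -0.52  1.84  0.26  0.96 -0.74]
-y 40 230 [570.  17. 234.] [ 0.01  0.45  0.21  2.07 -0.91  0.84 -2.5 ]
-y 40 280 [560. -19. 266.] [ 0.05  0.41  0.26  2.03 -0.84  0.92 -2.53]
-y 50 230 [574.  29. 238.] [-0.56  0.56  0.93  2.05 -1.    1.03 -2.45]
-y 50 280 [565.  -2. 276.] [-0.61  0.58  1.12  2.02 -0.98  1.18 -2.4 ]
-y 70 230 [580.  55. 240.] [ 0.52  0.64 -1.1   1.88  0.65  1.03  2.02]
-y 70 280 [576.  38. 287.] [ 0.57  0.56 -1.1   1.84  0.56  1.08  2.13]
+x 40 230 [608.  39. 234.] [-0.1   0.7   0.06  1.53 -0.2   1.44 -1.81]
+x 40 280 [644.  29. 266.] [-0.09  0.72  0.07  1.4  -0.19  1.55 -1.81]
+x 50 230 [596.  43. 238.] [-0.09  0.59 -0.01  1.66 -0.13  1.24 -1.88]
+x 50 280 [627.  34. 276.] [-0.07  0.6  -0.01  1.54 -0.12  1.35 -1.88]
+x 70 230 [570.  49. 240.] [-0.07  0.42 -0.15  1.93  0.08  0.82 -2.1 ]
+x 70 280 [587.  45. 287.] [ 0.    0.39 -0.24  1.84  0.1   0.94 -2.12]
-x 40 230 [548.  55. 234.] [-0.42  0.29  0.04  2.36  1.41  0.31 -0.42]
-x 40 280 [512.  65. 266.] [ 0.01  0.23 -0.55  2.35  1.25  0.52 -0.31]
-x 50 230 [560.  51. 238.] [ 0.15  0.35 -0.59  2.19  0.9   0.53  0.16]
-x 50 280 [529.  60. 276.] [ 0.47  0.35 -1.04  2.18  0.93  0.72  0.1 ]
-x 70 230 [586.  45. 240.] [ 0.37  0.53 -0.81  1.89  0.49  0.92  0.64]
-x 70 280 [569.  49. 287.] [ 0.42  0.47 -0.86  1.87  0.43  0.99  0.67]
```

```bash
python3 - <<'E'
from h import *
Tc=np.array(grab_frame("wrist")["T_tool_cam"])
a=np.radians(-15.3); ex=np.array([np.cos(a),np.sin(a)]); ey=np.array([-ex[1],ex[0]])
t=np.array([578,47,160.])
p=np.array(current_position()); p[2]=350; move_ptp(p,current_tool_rot())
for k,(side,el,dist) in enumerate([(ex,70,310),(ey,45,310)]):
    move_ptp(*view_pose(Tc,t,side,np.radians(el),dist,-1)); hold(.2)
    snap("wrist",f"pics/w{k}.png"); print(current_clock(),current_joint_pos())
    im=cv2.imread(f"pics/w{k}.png"); im=cv2.rotate(im,cv2.ROTATE_180); cv2.imwrite(f"pics/w{k}r.png",im)
E
```

```text
4.125 [ 0.15322686  0.40388399 -0.44374396  1.77854497  0.19042586  1.01587406
 -2.20124425]
5.3083 [-0.02691627  0.62580194 -0.7293663   1.63440579  0.63891317  1.48139298
 -1.21616977]
```

View pics/w0r.png

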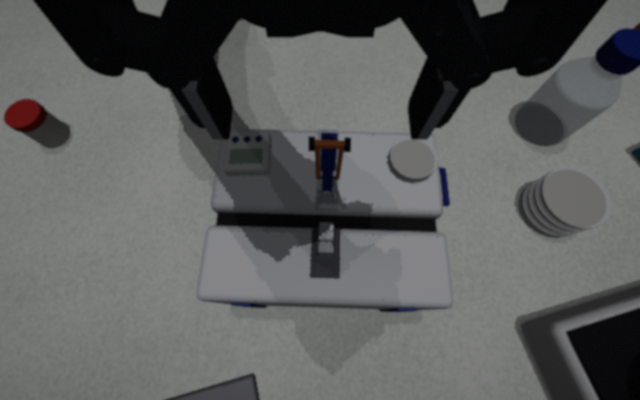

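View pics/w1r.png

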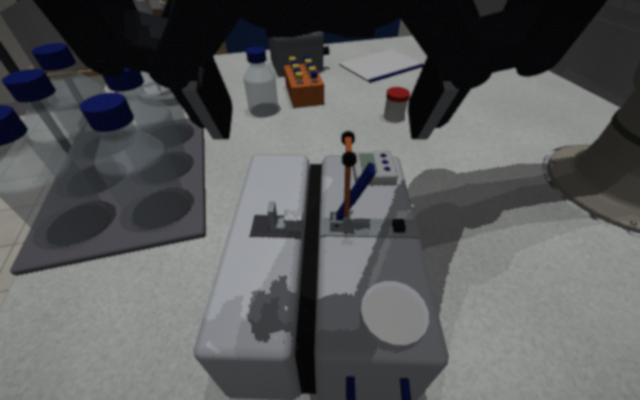

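Views: w0r shows loop rollers at (311,143) and (347,143), keeper at (326,240), deck edges at rows 131, 213, 227 and 305. w1r shows rollers at (347,138) and (349,158), lever tip (370,168), keeper (275,217). Next, zoom in on the clasp.

```bash
python3 - <<'E'
import cv2,numpy as np
def crop(fn,x0,y0,w,h,s):
    im=cv2.imread(fn)[y0:y0+h,x0:x0+w]; im=cv2.resize(im,None,fx=s,fy=s,interpolation=cv2.INTER_CUBIC)
    im=cv2.convertScaleAbs(im,alpha=1.4)
    for x in range(x0-x0%-20,x0+w,20): cv2.line(im,((x-x0)*s,0),((x-x0)*s,5),(0,255,0),1);cv2.putText(im,str(x),((x-x0)*s,16),0,.35,(0,0,255),1)
    for y in range(y0-y0%-20,y0+h,20): cv2.line(im,(0,(y-y0)*s),(5,(y-y0)*s),(0,255,0),1);cv2.putText(im,str(y),(7,(y-y0)*s+4),0,.35,(0,0,255),1)
    return im
a=crop("pics/w0r.png",290,130,75,150,4); b=crop("pics/w1r.png",240,125,124,150,4)
cv2.imwrite("pics/z.png",np.hstack([a,b]))
E
```

```text
(no output)
```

View pics/z.png

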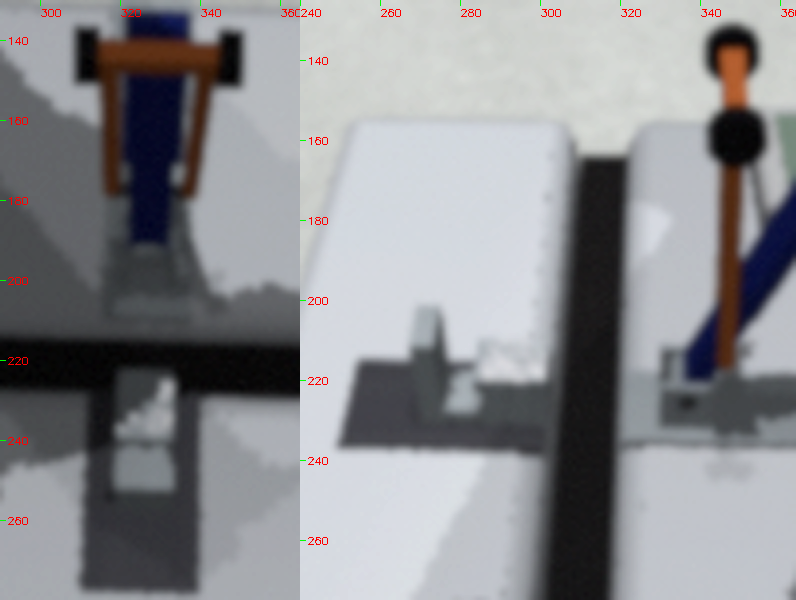

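Zoomed readings. View 0: rollers' outer edges at u 309/350.5, v 144. View 1: rollers at (349.5,159.3) and (348,138), guard wall top u 268–275.5 at v≈202, hood u 283–302. Fit the model.

```bash
cat > fit.py <<'E'
from h import *
from scipy.optimize import least_squares
V=[np.load(f"pics/w{i}.npz") for i in (0,1)]
def W(c,p): # case->world
    a=c[2]; return np.array([c[0]+np.cos(a)*p[0]-np.sin(a)*p[1], c[1]+np.sin(a)*p[0]+np.cos(a)*p[1], 130+p[2]])
def hinge(L): return np.array([-18-20*np.cos(L)-np.sin(L),0,12+20*np.sin(L)-np.cos(L)])
def pts(q):
    c=q[:3]; L,E,k=q[3:6]; h=hinge(L); e=h+70*np.array([np.cos(E),0,np.sin(E)]); s=39+k
    tip=lambda r,o,y: np.array([-18-r*np.cos(L)+o*np.sin(L),y,12+r*np.sin(L)+o*np.cos(L)])
    y=np.array([0,1.,0])
    # (view, point, u,v (rotated image; nan = unused))
    n=np.nan
    return [(0,e+17*y,350.5,144),(0,e-17*y,309,144),(0,(-1.5,120,0),n,213),(0,(18.5,120,0),n,227),(0,(96,0,-2),n,305),(0,(18.5,-120,0),n,227),
     (0,(-1.5,-120,0),n,213),(0,(50,130,-3),449,n),(0,(50,-130,-3),202,n),
     (1,e+17*y,349.5,159.3),(1,e-14.5*y,348,138),(1,h+10*y,347,216),
     (1,(s+16.5,7,30),268,n),(1,(s+10.5,7,30),275.5,n),(1,(s+2,7,15),283,n),(1,(s-16,7,15),302,n),(1,(s+13.5,7,30),n,202.5),
     (1,(-2,0,0),319.5,n),(1,(18,0,0),304.5,n),(1,tip(74,0,0),371,168)]
def res(q):
    r=[]
    for v,p,u,w in pts(q):
        m=np.array([639,399])-proj(V[v]["K"],V[v]["C"],W(q,p))
        r+= [x for x in (m[0]-u,m[1]-w) if np.isfinite(x)]
    return np.array(r)
s=least_squares(lambda q:res(q*np.array([1,1,.01,.01,.01,1])),np.array([578,47,-26.7,80,150,0.]),loss="soft_l1")
q=s.x*np.array([1,1,.01,.01,.01,1]); np.save("q.npy",q)
if __name__=="__main__":
    print(q.round(3)); print(res(q).round(1)); h=hinge(q[3]); print(h, h+70*np.array([np.cos(q[4]),0,np.sin(q[4])]))
E
python3 fit.py
```

```text
[ 5.81432e+02  5.34070e+01 -2.76000e-01  1.18300e+00  1.54800e+00
 -7.05700e+00]
[-0.1 -0.1 -0.7 -0.4 -1.9  2.  -0.   0.1 -3.7  3.1 -0.6  0.1  1.5 -0.6
  0.  -1.  -1.  -0.2 -1.4  1.2  0.3 10.   0.9 -3.3  0.4 -1.1]
[-26.4943729    0.          30.13410128] [-24.91599927   0.         100.11630428]
```

```bash
sed -i 's/(1,(s+10.5,7,30),275.5,n)/(1,(s+10.5,7,30),275,n)/; s/(1,(s+13.5,7,30),n,202.5)/(1,(s+13.5,7,30),n,212),(1,(s+13.5,-7,30),n,201.5)/' fit.py
cat >> fit.py <<'E'
    for p in [(q[5]+39+16.5,0,30),(q[5]+39+10.5,0,30),(q[5]+39+16.5,0,3),(q[5]+39+2,0,18),(q[5]+39-16,0,18),(q[5]+39+13,7,30),(q[5]+39+13,-7,30)]:
        print(p,(np.array([639,399])-proj(V[0]["K"],V[0]["C"],W(q,p))).round(1))
    for (v,p,u,w) in pts(q): print(v,np.round(p,0),u,w,(np.array([639,399])-proj(V[v]["K"],V[v]["C"],W(q,p))).round(1))
E
python3 fit.py
```

```text
[ 5.81432e+02  5.34120e+01 -2.76000e-01  1.18300e+00  1.54800e+00
 -7.00100e+00]
[-0.1 -0.1 -0.7 -0.4 -1.9  2.  -0.   0.1 -3.7  3.1 -0.6  0.1  1.5 -0.6
  0.  -1.  -1.  -0.2 -1.   1.1  0.2  0.5  0.7  0.9 -3.3  0.4 -1.1]
[-26.49358966   0.          30.13446814] [-24.91369091   0.         100.11663672]
(np.float64(48.49870277184675), 0, 30) [327.4 250.7]
(np.float64(42.49870277184675), 0, 30) [327.4 244.4]
(np.float64(48.49870277184675), 0, 3) [326.7 255.8]
(np.float64(33.99870277184675), 0, 18) [327.1 238.5]
(np.float64(15.998702771846752), 0, 18) [327.1 221. ]
(np.float64(44.99870277184675), 7, 30) [334.8 247.1]
(np.float64(44.99870277184675), -7, 30) [319.9 247. ]
0 [-25.  17. 100.] 350.5 144 [350.4 143.9]
0 [-25. -17. 100.] 309 144 [308.3 143.6]
0 [ -2. 120.   0.] nan 213 [437.5 211.1]
0 [ 18. 120.   0.] nan 227 [439.8 229. ]
0 [96  0 -2] nan 305 [326.6 305. ]
0 [  18. -120.    0.] nan 227 [213.9 227.1]
0 [  -2. -120.    0.] nan 213 [216.2 209.3]
0 [ 50 130  -3] 449 nan [452.1 259.3]
0 [  50 -130   -3] 202 nan [201.4 257.2]
1 [-25.  17. 100.] 349.5 159.3 [349.6 160.8]
1 [-25. -14. 100.] 348 138 [347.4 138. ]
1 [-26.  10.  30.] 347 216 [346. 215.]
1 [48.  7. 30.] 268 nan [267.8 212.5]
1 [42.  7. 30.] 275 nan [274.  212.5]
1 [34.  7. 15.] 283 nan [284.1 222.8]
1 [16.  7. 15.] 302 nan [302.2 222.9]
1 [45.  7. 30.] nan 212 [270.9 212.5]
1 [45. -7. 30.] nan 201.5 [272.5 202.2]
1 [-2  0  0] 319.5 nan [320.4 227.3]
1 [18  0  0] 304.5 nan [301.2 227.3]
1 [-46.   0.  80.] 371 168 [371.4 166.9]
```

Fit is consistent: keeper slot starts at case x≈32 and the bar is at (-25,0,100). Now pinch the rollers.

```bash
cat >> h.py <<'E'
q=np.load("q.npy"); A=q[2]
EX=np.array([np.cos(A),np.sin(A),0]); EY=np.array([-np.sin(A),np.cos(A),0])
QD=np.array([np.cos(A/2),np.sin(A/2),0,0])
def W(p): return np.array([q[0],q[1],130])+EX*p[0]+EY*p[1]+np.array([0,0,p[2]])
def casep(w): d=np.asarray(w)-[q[0],q[1],130]; return np.array([d@EX,d@EY,d[2]])
def stat(m=""):
    f=np.array(current_ft_force()); print(m,"t",round(current_clock(),2),"case",casep(current_position()).round(1),"F",np.round([f@EX,f@EY,f[2]],1),"w",round(current_gripper_width(),3))
E
python3 - <<'E'
from h import *
gripper_to(0.62)
move_ptp(W((-25,0,170)),QD); stat("above")
print(movel(W((-25,0,91.5)),rate=80,f_stop=6)); stat("down")
gripper_to(0.0); hold(.2); stat("closed"); print(current_finger_force(),current_joint_pos())
snap("wrist","pics/g.png"); 
cv2.imwrite("pics/gr.png",cv2.rotate(cv2.imread("pics/g.png"),cv2.ROTATE_180)[0:300])
E
```

```text
above t 6.74 case [-25.1   0.6 170.1] F [-0.7 -0.  -0.1] w 0.621
False
down t 7.88 case [-24.7   0.2  92. ] F [ 0.8 -0.  -0.7] w 0.621
closed t 8.39 case [-24.9   0.2  91.7] F [-0.1  0.9  1.6] w 0.372
59.40304756164551 [ 0.13548351  0.45187623 -0.48094424  1.96839697  0.28900278  0.78747455
 -2.35708127]
```

View pics/gr.png

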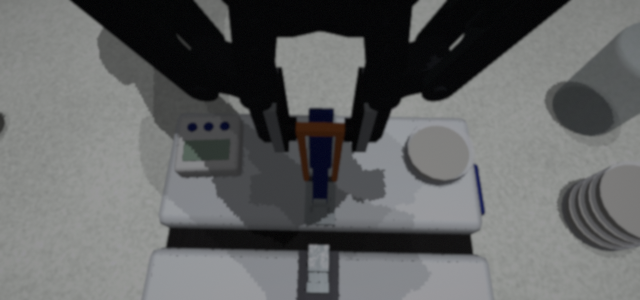

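Rollers pinched (bar at (320,130) between pads, width 0.37). Swing the bar about the pivot to above the slot.

```bash
python3 - <<'E'
from h import *
b0,D0=np.arctan2(88,-7),np.hypot(88,7); b1,D1=np.arctan2(13.5,53.5),np.hypot(13.5,53.5)
for s in np.linspace(0,1,9)[1:]:
    b=b0+s*(b1-b0); D=D0+s*(D1-D0)
    if movel(W((-18+D*np.cos(b),0,12+D*np.sin(b)-8.5)),rate=60,f_stop=10): stat("STOP"); break
    stat(f"{s:.2f}")
print(current_finger_force())
snap("wrist","pics/g2.png"); 
cv2.imwrite("pics/g2r.png",cv2.resize(cv2.rotate(cv2.imread("pics/g2.png"),cv2.ROTATE_180)[60:300,200:440],None,fx=2.5,fy=2.5))
E
```

```text
0.12 t 8.85 case [-9.7 -0.1 86.8] F [-0.9 -0.5  0.2] w 0.372
0.25 t 9.25 case [ 3.5 -0.3 80. ] F [-0.2 -0.7 -0.5] w 0.372
0.38 t 9.64 case [14.8 -0.4 71.4] F [-0.8 -2.9 -0.1] w 0.377
0.50 t 10.02 case [23.8 -0.4 61.2] F [ 0.5 -4.9  1.1] w 0.375
0.62 t 10.38 case [30.2 -0.5 50.5] F [-0.8 -4.9  0.1] w 0.372
0.75 t 10.73 case [34.2 -0.5 39.3] F [ 0.4 -5.6 -1.1] w 0.372
0.88 t 11.07 case [35.8 -0.5 28. ] F [-0.3 -5.5  0.2] w 0.371
1.00 t 11.41 case [35.2 -0.5 17.2] F [-0.4 -6.5 -0.3] w 0.375
59.735755920410156
```

View pics/g2r.png

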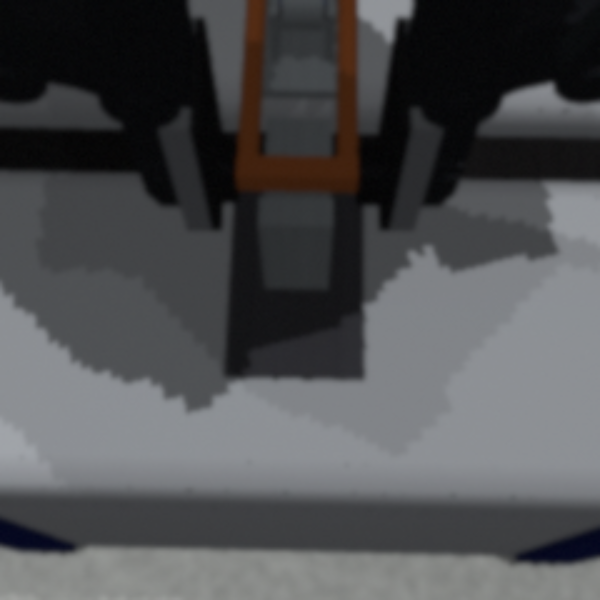

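Bar hangs just ahead of the guard wall. Feel for the wall gently with +x.

```bash
python3 - <<'E'
from h import *
p=casep(current_position()); Y=p[1]-0.8; Z=p[2]
movel(W((p[0],Y,Z)),rate=20); hold(.2); stat("pre")
print(movel(W((p[0]+9,Y,Z)),rate=15,f_stop=5)); stat("wall")
E
```

```text
pre t 11.91 case [35.1 -0.9 17.5] F [-1.8 -2.4 -0.3] w 0.375
True
wall t 12.41 case [41.  -1.3 16.5] F [ 0.6  1.1 -0.1] w 0.374
```

```bash
python3 - <<'E'
from h import *
x,Y,Z=casep(current_position()); Y=-1.2
movel(W((x-3,Y,Z)),rate=20); hold(.2); stat("back")
for i in range(1,8):
    r=movel(W((x-3+i,Y,Z)),rate=10,f_stop=7); hold(.1); stat(f"{i} {r}")
    if r or (np.array(current_ft_force())@EX)<-5: break
E
```

```text
back t 12.87 case [38.1 -1.1 16.5] F [ 0.2 -0.2 -0.1] w 0.373
1 False t 13.22 case [38.4 -1.2 16.3] F [-2.4 -0.7 -0.8] w 0.376
2 False t 13.57 case [40.1 -1.2 16.6] F [-2.3 -0.   0. ] w 0.373
3 False t 13.92 case [41.1 -1.2 16.5] F [-2.2 -0.7 -0.2] w 0.373
4 False t 14.27 case [41.3 -1.2 16.5] F [-5.2 -0.8  1.1] w 0.375
```

```bash
python3 - <<'E'
from h import *
X=39.3;Y=-1.2
movel(W((X,Y,16.5)),rate=15); hold(.2); stat("off")
for z in (12,8,5,3,2,1,0.5):
    r=movel(W((X,Y,z)),rate=15,f_stop=7); hold(.05); stat(f"{z} {r}")
    if r: break
snap("wrist","pics/g3.png"); 
cv2.imwrite("pics/g3r.png",cv2.resize(cv2.rotate(cv2.imread("pics/g3.png"),cv2.ROTATE_180)[40:280,200:440],None,fx=2.5,fy=2.5))
E
```

```text
off t 14.8 case [39.7 -1.2 16.6] F [ 0.9 -0.2  0.4] w 0.375
12 False t 15.3 case [39.1 -1.2 11.9] F [ 0.8 -0.3 -0.3] w 0.375
8 False t 15.77 case [38.8 -1.2  7.8] F [-2.8  0.3  0.9] w 0.375
5 False t 16.17 case [39.3 -1.2  4.9] F [-2.4 -0.4 -0.2] w 0.376
3 False t 16.5 case [39.4 -1.2  3. ] F [-2.4  0.5 -0.4] w 0.367
2 False t 16.8 case [39.4 -1.2  2. ] F [-1.9 -0.2  0. ] w 0.371
1 False t 17.1 case [39.5 -1.2  1.2] F [-0.5 -0.   4.1] w 0.369
0.5 False t 17.4 case [39.5 -1.2  1. ] F [-2.4 -1.2  7.6] w 0.375
```

View pics/g3r.png

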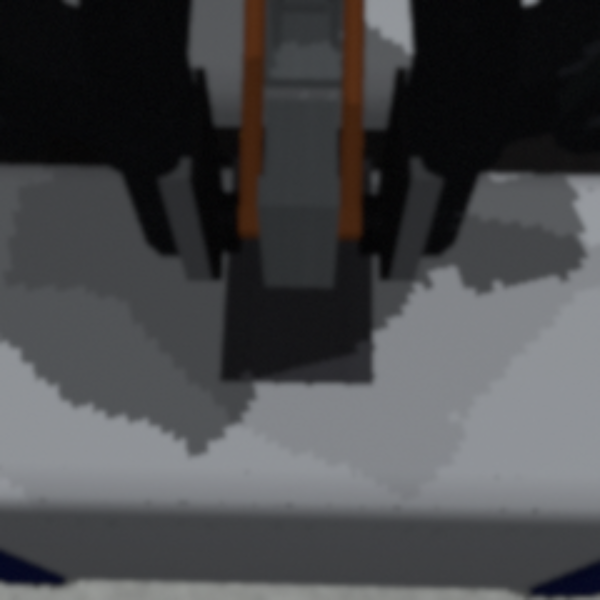

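Bar is out of sight behind the guard and rests on the slot floor (upward force from TCP z≈1). Release, back off, shut the gripper and swing the lever.

```bash
python3 - <<'E'
from h import *
p=casep(current_position())
gripper_to(0.62); hold(.2); stat("open")
movel(W((p[0],p[1],60)),rate=60); stat("up"); movel(W((p[0],p[1],140)),rate=150)
gripper_to(0.0)
movel(W((0,-.5,140)),rate=150)
snap("wrist","pics/g4.png")
c=lambda t,r=62: W((-18-r*np.cos(t)+3*np.sin(t)+11,-.5,12+r*np.sin(t)+3*np.cos(t)))
movel(c(1.5),rate=100,f_stop=8); stat("start")
for t in np.arange(1.4,0.29,-0.1):
    r=movel(c(t),rate=50,f_stop=20); stat(f"{t:.2f} {r}")
    if r: break
snap("wrist","pics/g5.png")
f=lambda n:cv2.resize(cv2.rotate(cv2.imread(n),cv2.ROTATE_180)[40:300,200:440],None,fx=1.6,fy=2.2)
cv2.imwrite("pics/g45.png",np.hstack([f("pics/g4.png"),f("pics/g5.png")]))
E
```

```text
open t 17.98 case [39.3 -1.2  0.4] F [-0.4 -0.  -0.1] w 0.619
up t 19.12 case [39.3 -1.3 59.6] F [-1.2 -0.2 -0.9] w 0.618
start t 21.64 case [-8.  -0.2 74.4] F [-0.8 -0.2  0.1] w 0.002
1.40 False t 21.92 case [-14.8  -0.4  74.1] F [-0.2  0.  -0.4] w 0.003
1.30 False t 22.19 case [-21.1  -0.5  72.6] F [ 0.  -0.6  0.9] w -0.0
1.20 False t 22.47 case [-27.1  -0.5  70.8] F [-0.4 -0.3 -0.2] w -0.001
1.10 False t 22.74 case [-32.8  -0.5  68.5] F [-0.3 -0.8 -0.1] w -0.001
1.00 False t 23.02 case [-38.4  -0.5  65.6] F [ 0.3 -0.3 -0.4] w 0.002
0.90 False t 23.29 case [-43.6  -0.6  62.2] F [ 0.5 -0.4 -0. ] w -0.002
0.80 False t 23.57 case [-47.9  -0.4  58.6] F [2.  1.1 1.3] w 0.001
0.70 False t 23.84 case [-51.7  -0.2  54.7] F [5.5 0.2 4.5] w -0.001
0.60 False t 24.12 case [-55.9  -0.1  49.8] F [3.2 2.1 4.4] w -0.001
0.50 False t 24.39 case [-59.8  -0.2  44.5] F [2.6 2.5 4.2] w -0.003
0.40 False t 24.67 case [-63.2  -0.5  38.9] F [1.2 1.7 2.8] w -0.0
0.30 False t 24.94 case [-65.9  -0.8  33. ] F [-0.9  1.3  1.8] w -0.001
```

View pics/g45.png

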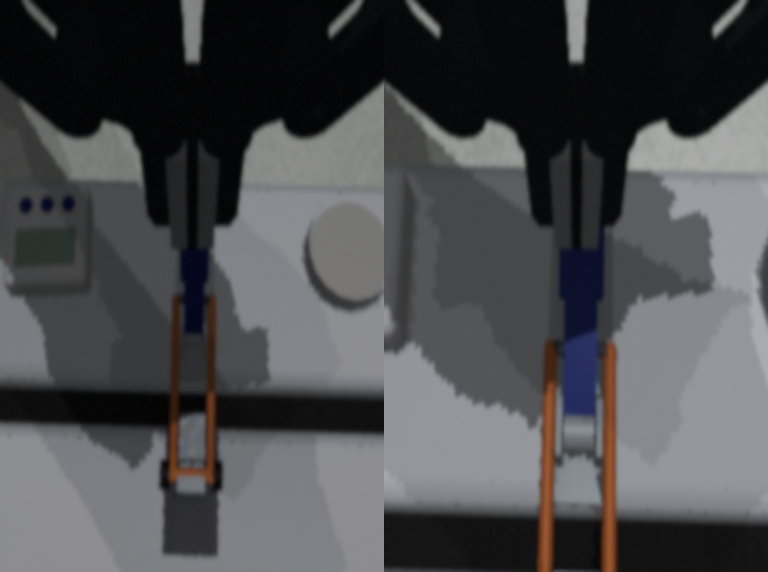

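Left: bar with its rollers in the slot at (190,473). Right: lever at ~0.3 under the fingers, and the measured 3–7 N load matches a hooked loop. Press on down past centre.

```bash
python3 - <<'E'
from h import *
c=lambda t,r=62: W((-18-r*np.cos(t)+3*np.sin(t)+11,-.5,12+r*np.sin(t)+3*np.cos(t)))
for t in (.22,.15,.1,.06,.03,.01,0.,-.01):
    r=movel(c(t),rate=30,f_stop=14); hold(.05); stat(f"{t} {r}")
    if r: break
hold(.3); stat("held")
p=casep(current_position())
movel(W((p[0],p[1],p[2]+25)),rate=60); movel(W((-20,0,150)),rate=120); stat("clear")
snap("wrist","pics/e.png")
cv2.imwrite("pics/er.png",cv2.resize(cv2.rotate(cv2.imread("pics/e.png"),cv2.ROTATE_180)[60:360,160:480],None,fx=2,fy=2))
E
```

```text
0.22 False t 25.36 case [-67.1  -0.8  28.2] F [-0.4  0.6  1.2] w -0.005
0.15 False t 25.7 case [-68.   -0.7  24. ] F [-0.8 -0.   0.2] w 0.0
0.1 False t 26.0 case [-68.5  -0.5  21.1] F [ 0.3 -0.   0.1] w -0.003
0.06 False t 26.3 case [-68.8  -0.5  18.6] F [-0.  -0.5 -1. ] w -0.004
0.03 False t 26.6 case [-68.9  -0.5  16.8] F [-0.4 -0.7 -0.7] w -0.002
0.01 False t 26.9 case [-69.   -0.5  15.6] F [0.2 0.1 0.7] w 0.003
0.0 False t 27.2 case [-68.9  -0.5  15.1] F [ 0.4 -0.7  3.6] w -0.001
-0.01 False t 27.5 case [-68.9  -0.4  15. ] F [-2.4 -1.3 10.1] w 0.0
held t 27.8 case [-68.9  -0.4  15. ] F [-2.6 -1.4  8.8] w 0.0
clear t 29.52 case [-20.6  -0.2 149.3] F [-0.5 -0.4  0.3] w 0.0
```

View pics/er.png

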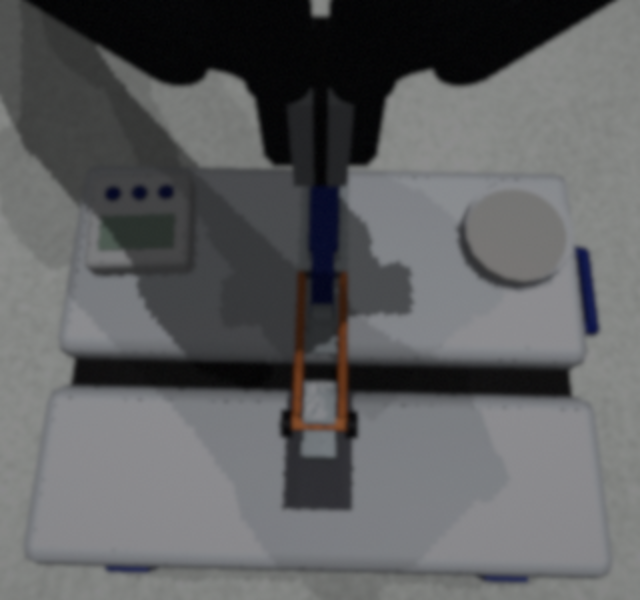

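The lever lies flat, the bar sits in the slot (320,427) between hood and guard, and the dish and timer are in place. Handing in.

```bash
python3 -c "
from station import *
print(sign_off())"
```

```text
the job is handed in; nothing more can be done
None
```

The clasp is shut and the job is handed in at about 30 s: the loop is in the keeper's slot and the lever snapped past centre and stayed flat after release. I pressed with at most about 10 N. I inferred the draw-in of the halves from the load and geometry rather than measuring it, and `sign_off` returned no verdict.

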